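# Bleed the inflatable sanding drum

### The arm

A 6-joint arm with a two-finger parallel gripper is mounted at the origin on the work surface. World frame = base frame: x ahead of the robot, y to its left, z up, the work surface at z = 0. Lengths are in m, angles in rad, forces in N, time in s.
With the tool pointing down it reaches from about 0.425 to 0.95 m from the base axis. Payload 3.5 kg.
Tool frame: the origin (TCP) lies on the centre line of the jaws, within the pads' length; the fingertips stand 25 mm ahead of it and the grasp point (between the pads) lies 6 mm ahead of it; y points along the fingers, z is the direction in which the jaws open and shut, and the axes are right-handed (so a half turn about y gives the same grasp; the last joint's range is limited). The gripper opens to 85 mm and grips with 20 to 120 N. Pads are 22 mm wide; open, the fingers measure 114 mm over their backs; the gripper's body (76 mm by 85 mm) begins 54 mm behind the grasp point. The pads swing forward as they close: fully open they stand 13 mm farther back than shut.
Start: joints at [0.995, 0.286, 1.577, -0, 1.279, -0.15], TCP at [0.279, 0.615, 0.256] pointing down, gripper open.
Joint ranges: [-2.77, 2.77], [-0.9, 2.22], [0.21, 2.48], [-1.53, 4.67], [0.24, 2.81], [-2.84, 2.84]. Speed limits (rad/s): [2.79, 2.79, 3.14, 3.14, 3.14, 3.14].

### API

Orientations are given as a unit quaternion [x, y, z, w].
In Python, from plant import ctrl gives the robot as it stands.
- The arm moves only by the tool arm_command, never from a script. Its argument "steps" is a list of rows, each an object with "hand": the opening, from 0 (shut) to 1 (fully open); "travel": the shift along the tool's x, y, z in units of 0.3 m (1.0 is 0.3 m), a list of three; "rotation": the turn, a rotation vector about the tool's x, y, z in units of 30 degrees (1.0 is 30 degrees), a list of three. A call has 1 to 20 rows; each row shifts and turns the pose as measured when the row begins, along the tool's axes as they then stand; what a row does not reach is not made up. A row lasts 1/8 s, in which the tool goes at most 62.5 mm and 10.7 degrees, less where a joint would pass 70% of its speed; a pose out of reach is approached as far as the arm can. A call with a number of a shift or a turn outside -1 to 1 is refused whole. A call with a gripper value outside its range is refused whole. The fingers move at their own pace and stop on an object; "grip_force" is the grip in N (left out, the last holds). Time passes only in rows, so rows that do not move let the fingers close. It gives the time, the measured TCP pose, the force and the opening at its end, in the units of the state.
- ctrl.get_state(): the state, without advancing time (a new reading comes with each control period).
- ctrl.read_camera(name): name is "side" or "top"; returns (picture, depth): 480x640x3 uint8, blue, green, red; 480x640 float32, m along the optical axis (not along the pixel's ray), 0 where there is no reading.
- ctrl.camera_params(name): a dict with "fx", "fy", "cx", "cy" (pixels), "extrinsics" (4x4, takes a point from camera to world coordinates). Camera axes: x right, y down, z forward; pixel columns grow to the right and rows downward; lengths in m; the calibration is good to about 2 mm. A picture is of the moment at which its call begins. camera_params takes no time and is no camera call.
- ctrl.sign_off(): hands the job in, once; it reports no verdict.
Trained networks look in the newest picture that a camera, given by its name, has taken for a name from the list of things; names that differ only in an ending like _2 or _b are one class to them, and where a whole thing is asked for, a point or a joint stands for the part that bears it (a point fixed in the world has none). Each returns a list of dicts, best first, with "score" (0 to 1); they miss things now and then, are a little off and sometimes report something else, mostly with a low value. They report only what shows in the picture. A call takes as long as a camera call. They do not tell look-alikes from the thing itself.
- ctrl.masks_of(camera, thing): "region" (480x640 bool, what is visible of it) and "at" ([column, row] in pixels, amid what is visible of it).
The state is a dict: "time": time; "qpos": joint angles; "dq": joint speeds; "joint_efforts": joint torques, N m; "eef_pos": TCP position; "tcp_rot": TCP orientation; "contact_force": force on the tool from outside, world axes, zero at the start; "wrist_torque": the same for the moment, N m; "opening": opening from 0.0 (shut) to 1.0 (fully open).
Only numpy, scipy, OpenCV 4.12 (cv2) and the standard library are available. Lean on these libraries where they do the work, as an engineer would, in place of code of your own. Each camera call takes 0.05 s, during which the arm holds its last target.

### The job

Let the air out of the inflatable sanding drum on the carving bench: unscrew the tiny knurled lock nut on its valve (counter-clockwise) until it is up at its stop or nearly so, then gently press the freed valve tip down as far as it goes, or nearly, and keep it down for about a second. Let the tip spring back up with the nut still unscrewed; never force the tip, and leave everything else on the bench where it is.

Things in the scene. Friction and masses are not known exactly. Their poses are not given: they have to be found in the camera images.
- drum: Inflatable sanding drum: dark red-brown abrasive cylinder 110 mm across, upright on a square wooden stand (150 x 150 x 15 mm), fixed. Origin: middle of the stand's underside, on the bench; z up. Its black rubber end face is 100 mm above the bench, with a flat steel disc (26 mm across, 5 mm tall) at its centre and the valve 28 mm off centre along the drum's +x.
- valve_foot (a point): Point on the drum's top face where the upright valve comes out (rubber grommet 16 mm across, 3 mm tall). z up. The brass stem, 8 mm thick and rigid sideways, sticks out by a different, unmeasured amount every time: with the nut screwed down, the nut's middle is 26 to 32 mm above this point, and the top of the valve tip 18 mm above the nut's middle (44 to 50 mm).
- lock_nut (a joint): Angle (rad) of the brass knurled lock nut, 11 mm across, 8 mm tall, on top of the stem. 0 = screwed down tight; grows when unscrewed, counter-clockwise from above, up to a stop at 4.4; starts at 0 to 0.4. It rises 8 mm per turn along the pin and stays where left. Turning takes 0.05 to 0.06 N m. Fully up, it still leaves 8 mm of pin and tip above it.
- valve_tip (a joint): Travel (m) of the steel valve pin, whose tip is 6 mm across: 0 = up (rest), 0.004 = fully down. The nut rides down with it; screwed down, it blocks the pin. A spring returns the pin: it starts to move at 3 N, is fully down at 8 N, then meets a hard stop; 18 N or more on the tip spoils the valve.
- mallet: Bystander, leave it alone: turned wooden carver's mallet standing on its head, head 110 mm across, 255 mm tall in all; origin at the middle of its underside.
- gouge_wide: Bystander, leave it alone: carving gouge lying flat, wooden handle 28 mm wide and 24 mm thick, steel blade 20 mm wide, 250 mm long in all; origin under the joint of handle and blade.
- gouge_thin: Bystander, leave it alone: carving gouge lying flat, wooden handle 28 mm wide and 24 mm thick, steel blade 9 mm wide, 240 mm long in all; origin under the joint of handle and blade.
- sanding_block: Bystander, leave it alone: cork sanding block, 100 x 60 x 36 mm; origin at the middle of its underside.
- wax_tin: Bystander, leave it alone: closed round metal wax tin, 60 mm across, 35 mm tall, standing just beside the drum's stand; origin at the middle of its underside.
- spare_sleeve: Bystander, leave it alone: small open sanding sleeve (tube) standing on end, 60 mm across, 45 mm tall, just beside the drum's stand; origin at the middle of its underside.
- leaf_carving: Bystander, leave it alone: flat pale carved leaf panel, 130 x 70 mm, 21 mm tall; origin at the middle of its underside.
Not all that is in view belongs to the job. What is shaped like the drum but green is not meant.

How it is judged:
By the outcome, as a careful person would: the job done as asked, in the order asked, and still so for the second after the job is handed in, with the robot touching nothing.
It also fails if it takes over 61 s, if anything falls off the work surface, if the arm or the gripper's body presses on something with over 40 N, if the wrist force passes 120 N, or if a joint passes its speed limit or range.

## Working session

There is one attempt and no reset: what is moved stays moved. The work goes in short steps, Python scripts to look and compute and a tool call to move; the robot and the scene stay as the last step left them, time stands still between calls to the robot, and variables do not carry over. Pictures are saved under pics/ and viewed, and the job is handed in when it is done.

Besides the shell and the picture viewer there is one more tool, called after "Request:" as name(argument=value, ...), one argument or row to a line, values as JSON. arm_command: Moves the arm, as the interface text tells. Shifts and turns lie within -1 to 1; 1 stands for 0.3 m of shift or 30 degrees of turn. Its arguments: {"type":"object","properties":{"steps":{"type":"array","items":{"type":"object","properties":{"hand":{"type":"number"},"travel":{"type":"array","items":{"type":"number","minimum":-1,"maximum":1}},"rotation":{"type":"array","items":{"type":"number","minimum":-1,"maximum":1}}}}},"grip_force":{"type":"number"}},"required":["steps"]}

```bash
mkdir -p pics
cat > h.py <<'E'
import numpy as np, cv2
from plant import ctrl
def world(cam,u,v,d):
    p=ctrl.camera_params(cam); E=np.array(p["extrinsics"])
    c=np.array([(u-p["cx"])/p["fx"]*d,(v-p["cy"])/p["fy"]*d,d])
    return np.moveaxis(np.tensordot(E[:3,:3],c,1),0,-1)+E[:3,3]
def proj(cam,P):
    p=ctrl.camera_params(cam); E=np.linalg.inv(np.array(p["extrinsics"]))
    c=E[:3,:3]@np.array(P)+E[:3,3]
    return p["fx"]*c[0]/c[2]+p["cx"],p["fy"]*c[1]/c[2]+p["cy"]
E
python3 - <<'E'
from h import *
print(ctrl.get_state())
for c in ["side","top"]:
    im,d=ctrl.read_camera(c); cv2.imwrite(f"pics/{c}0.png",im); np.save(f"{c}0.npy",d)
    print(c,ctrl.camera_params(c))
    for t in ["drum","valve_foot","lock_nut"]:
        for m in ctrl.masks_of(c,t): 
            ys,xs=np.nonzero(m["region"]); print(t,m["score"],m["at"],len(xs),xs.min(),xs.max(),ys.min(),ys.max())
E
```

```text
{'time': 0.0, 'qpos': array([ 9.95008336e-01,  2.87182295e-01,  1.57815720e+00,  3.93567299e-05,
        1.27860466e+00, -1.50021775e-01]), 'dq': array([-0.00094358,  0.00036157, -0.00050362, -0.00103726,  0.00059747,
        0.00066197]), 'joint_efforts': array([ 1.63186050e-04, -4.05974579e+01, -2.92625159e+01, -1.16418973e-04,
        5.84057387e-03, -3.40946812e-06]), 'eef_pos': array([0.2784412 , 0.61424663, 0.25494674]), 'tcp_rot': array([ 0.69191562, -0.14970809,  0.14909291, -0.69037061]), 'contact_force': array([0.56379968, 0.90953324, 1.01344341]), 'wrist_torque': array([-0.01792554,  0.04057979, -0.02012466]), 'opening': 1.0016933916879027}
side {'fx': 602.744346512878, 'fy': 602.744346512878, 'cx': 323.6088067180105, 'cy': 238.81631448877022, 'extrinsics': array([[ 0.78277117, -0.37187222,  0.49897931, -0.24563561],
       [-0.62200359, -0.49267299,  0.60859253, -0.9525961 ],
       [ 0.01951498, -0.7867556 , -0.61695607,  1.07469542],
       [ 0.        ,  0.        ,  0.        ,  1.        ]])}
drum 0.98 [360.2, 277.7] 2946 324 396 241 309
drum 0.97 [277.3, 317.4] 3715 238 320 273 350
valve_foot 0.86 [279.0, 318.5] 3626 239 319 273 350
valve_foot 0.73 [356.4, 274.4] 2956 324 397 240 309
top {'fx': 458.73047500084186, 'fy': 458.73047500084186, 'cx': 322.89705136862983, 'cy': 236.87587681037056, 'extrinsics': array([[-7.24142687e-03, -9.85803709e-01,  1.67745668e-01,
         3.70891130e-01],
       [-9.99972780e-01,  7.37606745e-03,  1.79586714e-04,
        -1.93360614e-02],
       [-1.41434061e-03, -1.67739801e-01, -9.85830289e-01,
         1.20400838e+00],
       [ 0.00000000e+00,  0.00000000e+00,  0.00000000e+00,
         1.00000000e+00]])}
drum 0.76 [351.7, 240.1] 3248 320 390 202 272
drum 0.73 [346.0, 329.0] 3466 316 379 298 363
valve_foot 0.76 [347.8, 334.1] 3541 316 380 297 364
```

Run:
```python
import cv2
a=cv2.imread("pics/side0.png")
cv2.imwrite("pics/s1.png",cv2.resize(a[200:380,200:440],None,fx=3.3,fy=3.3,interpolation=2))
b=cv2.imread("pics/top0.png")
cv2.imwrite("pics/t1.png",cv2.resize(b[190:380,260:460],None,fx=3.1,fy=3.1,interpolation=2))
```

```text
(no output)
```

View pics/side0.png

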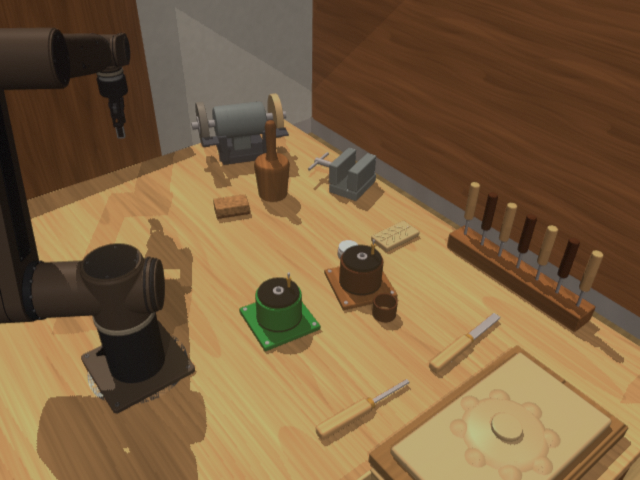

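View pics/top0.png

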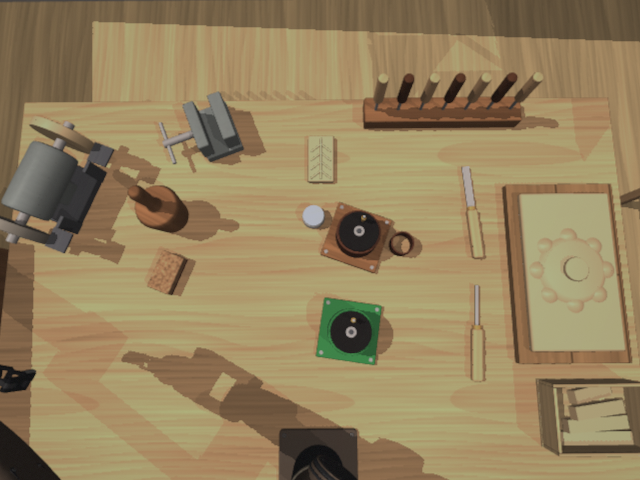

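View pics/s1.png

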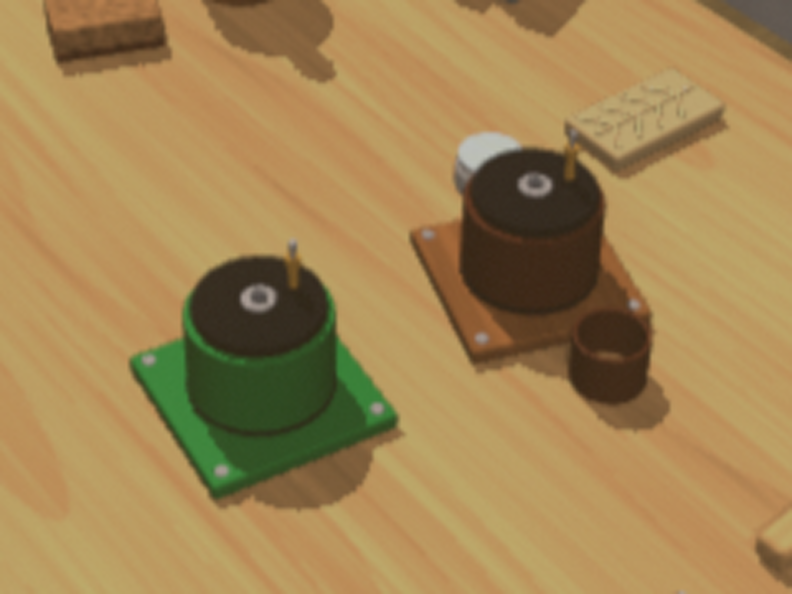

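View pics/t1.png

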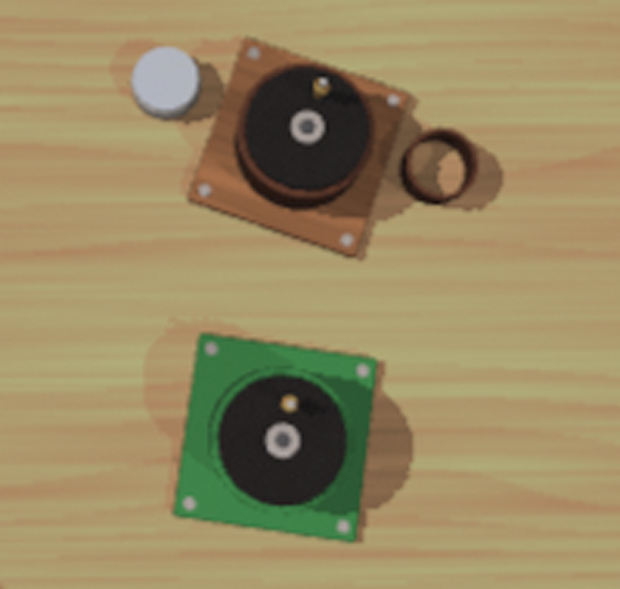

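Two drum-shaped things are in view. One is red-brown, at top px (358,233) and side px (360,275). The other is green, at top px (350,332) and side px (278,310). The red-brown one on the wooden stand is the one meant; the green one is the look-alike. I'll enlarge its valve to confirm and locate it.

Run:
```python
from h import *
a=cv2.imread("pics/side0.png")[228:308,322:402]
b=cv2.imread("pics/top0.png")[195:275,320:400]
f=lambda i:cv2.resize(i,None,fx=4.9,fy=4.9,interpolation=0)
cv2.imwrite("pics/c2.png",np.hstack([f(a),f(b)]))
d=np.load("side0.npy");t=np.load("top0.npy")
print(np.round(d[236:262,368:380],3))
print(np.round(t[210:226,357:371],3))
```

```text
[[1.759 1.76  1.757 1.73  1.735 1.731 1.729 1.725 1.728 1.728 1.729 1.732]
 [0.    1.749 1.757 1.729 1.73  1.726 1.719 1.731 1.73  1.721 1.719 1.725]
 [1.747 1.754 1.749 1.733 1.733 1.726 1.726 1.728 1.711 1.715 1.713 1.719]
 [1.742 1.743 1.739 1.726 1.728 1.509 1.719 1.71  1.715 1.724 1.716 1.716]
 [1.735 1.741 1.747 1.745 1.504 1.508 1.502 1.726 1.72  1.719 1.714 1.703]
 [1.743 1.74  1.737 1.741 1.507 1.507 1.506 1.727 1.726 1.721 1.705 1.71 ]
 [1.732 1.732 1.731 1.735 1.738 1.51  1.726 1.724 1.714 1.718 1.712 1.71 ]
 [1.726 1.729 1.728 1.515 1.505 1.508 0.    1.733 1.718 1.72  1.71  1.71 ]
 [1.724 1.724 1.733 1.508 1.511 1.513 1.511 1.519 1.722 1.712 1.714 1.711]
 [1.718 1.733 1.718 1.514 1.51  1.502 1.514 1.514 1.72  1.721 1.721 1.713]
 [1.554 1.56  1.563 1.508 1.51  1.51  1.509 1.718 1.718 1.715 1.721 1.719]
 [1.562 1.554 1.551 1.521 1.509 1.511 1.515 1.722 1.716 1.72  1.72  1.723]
 [1.552 1.554 1.552 1.522 1.521 1.518 1.562 1.706 1.716 1.713 1.71  1.706]
 [1.549 1.551 1.548 1.521 1.519 1.517 1.554 1.549 1.548 1.711 1.718 1.709]
 [1.544 1.544 1.545 1.523 1.527 1.517 1.552 1.549 
[... 1574 characters left out ...]
5 1.128 1.124 1.096 1.091 1.091 1.094 1.094 1.126 1.129 1.123
  1.126 1.128]
 [1.129 1.129 1.121 1.124 1.103 1.095 1.088 1.097 1.125 1.124 1.129 1.127
  1.122 1.125]
 [1.121 1.128 1.12  1.124 1.113 1.111 1.116 1.127 1.123 1.125 1.125 1.125
  1.127 1.126]
 [1.126 1.128 1.124 1.122 1.123 1.124 1.123 1.125 1.127 1.127 1.13  1.122
  1.125 1.126]
 [1.124 1.126 1.128 1.124 1.12  1.12  1.121 1.125 1.123 1.124 1.125 1.127
  1.121 1.121]
 [1.124 1.125 1.123 1.122 1.123 1.126 1.123 1.126 1.124 1.126 1.123 1.125
  1.125 1.124]
 [1.123 1.126 1.126 1.122 1.125 1.126 1.123 1.119 1.127 1.127 1.123 1.124
  1.126 1.125]
 [1.124 1.123 1.124 1.124 1.126 1.123 1.126 1.12  1.123 1.122 1.126 1.124
  1.125 1.124]]
```

View pics/c2.png

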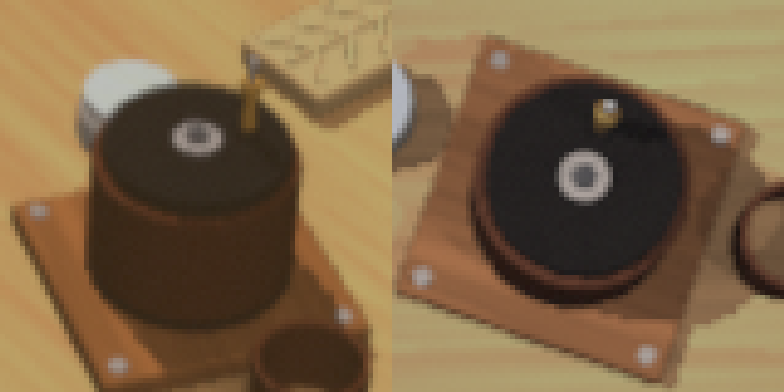

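The crop shows the red-brown drum on its wooden stand, with the valve tip at side px (373,240.5) and top px (363.5,216.5). Next I compute its position.

Run:
```python
from h import *
from scipy.optimize import least_squares
d=np.load("side0.npy");t=np.load("top0.npy")
# tip top-face: top cam pixels
v,u=np.mgrid[215:218,363:365]; print("tip top",world("top",u,v,t[215:218,363:365]).reshape(-1,3).mean(0))
v,u=np.mgrid[240:242,372:375]; print("tip side",world("side",u,v,d[240:242,372:375]).reshape(-1,3).mean(0))
# nut in side: rows 243-245
v,u=np.mgrid[243:247,371:375]; print("nut side",world("side",u,v,d[243:247,371:375]).reshape(-1,3).mean(0))
# triangulate tip
S=np.array([373.0,240.2]);T=np.array([363.4,215.9])
r=least_squares(lambda P:np.r_[np.array(proj("side",P))-S,np.array(proj("top",P))-T],[0.5,-.05,.14]); print("tri",r.x,r.fun)
for cam,D,(r0,r1,c0,c1) in [("top",t,(225,255,345,380)),("side",d,(250,268,345,380))]:
    v,u=np.mgrid[r0:r1,c0:c1]; P=world(cam,u,v,D[r0:r1,c0:c1]).reshape(-1,3); print(cam,"face z",np.median(P[:,2]))
# rays at known z=face: disc center, etc
def atz(cam,u,v,z):
    a=world(cam,u,v,0.5);b=world(cam,u,v,1.5); s=(z-a[2])/(b[2]-a[2]); return a+s*(b-a)
print("disc top",atz("top",320+(584-392)/4.9-.5,195+176/4.9-.5,.105)," side",atz("side",322+197/4.9-.5,228+136/4.9-.5,.105))
for n,p in dict(a=(499,61),b=(720,134),c=(646,355),d=(421,277)).items():
    print(n,atz("top",320+(p[0]-392)/4.9-.5,195+p[1]/4.9-.5,.016))
```

```text
tip top [ 0.59959554 -0.1150052   0.1484213 ]
tip side [ 0.60069314 -0.1150548   0.14484256]
nut side [ 0.54534208 -0.16906415  0.19290858]
tri [ 0.60046619 -0.11505421  0.14588033] [-0.03882218  0.00786254  0.02073259 -0.03110745]
top face z 0.09998544427474976
side face z 0.10081840355723787
disc top [ 0.57319719 -0.10641657  0.105     ]  side [ 0.573595   -0.10668349  0.105     ]
a [ 0.65330845 -0.06868417  0.016     ]
b [ 0.6120469  -0.18723287  0.016     ]
c [ 0.49285787 -0.14437076  0.016     ]
d [ 0.53546885 -0.0254366   0.016     ]
```

```bash
cat >> h.py <<'E'
from scipy.spatial.transform import Rotation as R
def delta(target,tilt=True):
    s=ctrl.get_state(); r=R.from_quat(s["tcp_rot"]); M=r.as_matrix()
    dw=np.array(target)-s["eef_pos"]; dt=M.T@dw
    # tilt correction: bring tool y to world -z
    ax=np.cross(M[:,1],[0,0,-1]); 
    print("t",round(s["time"],3),"pos",s["eef_pos"].round(4),"q",s["qpos"].round(3),"open",round(s["opening"],3))
    print("yaw of tool z",np.degrees(np.arctan2(M[1,2],M[0,2])).round(2),"F",s["contact_force"].round(2),"T",s["wrist_torque"].round(3))
    print("travel units",(dt/0.3).round(4),"tiltfix units",(M.T@ax/np.radians(30)).round(4))
    print(M.round(3).tolist())
E
python3 - <<'E'
from h import *
delta([.6,-.1155,.25])
E
```

```text
t 0.4 pos [0.2787 0.6147 0.2561] q [ 0.995  0.286  1.577 -0.     1.279 -0.15 ] open 1.004
yaw of tool z 65.61 F [ 0.25 -0.12  0.15] T [ 0.008 -0.02  -0.009]
travel units [ 1.9805  0.0209 -1.7743] tiltfix units [ 0.0007  0.     -0.0001]
[[0.911, -0.0, 0.413], [-0.413, -0.0, 0.911], [-0.0, -1.0, -0.0]]
```

Request:
arm_command(
  steps=[
    {"hand": 0.4, "travel": [0.1, -0.15, -0.09]},
    {"hand": 0.4, "travel": [0.14, -0.05, -0.127]},
    {"hand": 0.4, "travel": [0.14, 0, -0.127]},
    {"hand": 0.4, "travel": [0.14, 0, -0.127]},
    {"hand": 0.4, "travel": [0.14, 0, -0.127]},
    {"hand": 0.4, "travel": [0.14, 0, -0.127]},
    {"hand": 0.4, "travel": [0.14, 0, -0.127]},
    {"hand": 0.4, "travel": [0.14, 0, -0.127]},
    {"hand": 0.4, "travel": [0.14, 0, -0.127]},
    {"hand": 0.4, "travel": [0.14, 0, -0.127]},
    {"hand": 0.4, "travel": [0.14, 0, -0.127]},
    {"hand": 0.4, "travel": [0.14, 0, -0.127]},
    {"hand": 0.4, "travel": [0.14, 0, -0.127]},
    {"hand": 0.4, "travel": [0.1, 0, -0.09]},
  ],
  grip_force=40,
)

```text
$.steps[0]: bad value
```

Run:
```python
from h import *
delta([.6,-.1155,.25])
```

```text
t 0.4 pos [0.2787 0.6147 0.2561] q [ 0.995  0.286  1.577 -0.     1.279 -0.15 ] open 1.004
yaw of tool z 65.61 F [ 0.25 -0.12  0.15] T [ 0.008 -0.02  -0.009]
travel units [ 1.9805  0.0209 -1.7743] tiltfix units [ 0.0007  0.     -0.0001]
[[0.911, -0.0, 0.413], [-0.413, -0.0, 0.911], [-0.0, -1.0, -0.0]]
```

Request:
arm_command(
  steps=[
    {"hand": 0.4, "travel": [0.1, -0.15, -0.09], "rotation": [0, 0, 0]},
    {"hand": 0.4, "travel": [0.14, -0.05, -0.127], "rotation": [0, 0, 0]},
    {"hand": 0.4, "travel": [0.14, 0, -0.127], "rotation": [0, 0, 0]},
    {"hand": 0.4, "travel": [0.14, 0, -0.127], "rotation": [0, 0, 0]},
    {"hand": 0.4, "travel": [0.14, 0, -0.127], "rotation": [0, 0, 0]},
    {"hand": 0.4, "travel": [0.14, 0, -0.127], "rotation": [0, 0, 0]},
    {"hand": 0.4, "travel": [0.14, 0, -0.127], "rotation": [0, 0, 0]},
    {"hand": 0.4, "travel": [0.14, 0, -0.127], "rotation": [0, 0, 0]},
    {"hand": 0.4, "travel": [0.14, 0, -0.127], "rotation": [0, 0, 0]},
    {"hand": 0.4, "travel": [0.14, 0, -0.127], "rotation": [0, 0, 0]},
    {"hand": 0.4, "travel": [0.14, 0, -0.127], "rotation": [0, 0, 0]},
    {"hand": 0.4, "travel": [0.14, 0, -0.127], "rotation": [0, 0, 0]},
    {"hand": 0.4, "travel": [0.14, 0, -0.127], "rotation": [0, 0, 0]},
    {"hand": 0.4, "travel": [0.1, 0, -0.09], "rotation": [0, 0, 0]},
  ],
  grip_force=40,
)

```text
time: 2.15
eef_pos: [0.5908, -0.1028, 0.3225]
tcp_rot: [-0.691, 0.143, -0.151, 0.693]
contact_force: [0.0, 0.8, -0.5]
opening: 0.394
```

Run:
```python
from h import *
delta([.6,-.1155,.25])
```

```text
t 2.15 pos [ 0.5908 -0.1028  0.3225] q [-0.343  0.072  1.701  0.005  1.357 -1.495] open 0.394
yaw of tool z 65.94 F [ 0.02  0.8  -0.52] T [-0.012  0.019  0.024]
travel units [ 0.0427  0.2418 -0.0275] tiltfix units [-0.0101  0.      0.0199]
[[0.913, 0.012, 0.408], [-0.408, 0.001, 0.913], [0.01, -1.0, 0.005]]
```

Request:
arm_command(
  steps=[
    {"hand": 0.4, "travel": [0.043, 0, -0.028], "rotation": [-0.01, 0.34, 0.02]},
    {"hand": 0.4, "travel": [0, 0, 0], "rotation": [0, 0.35, 0]},
    {"hand": 0.4, "travel": [0, 0, 0], "rotation": [0, 0.35, 0]},
    {"hand": 0.4, "travel": [0, 0, 0], "rotation": [0, 0.35, 0]},
    {"hand": 0.4, "travel": [0, 0, 0], "rotation": [0, 0.35, 0]},
    {"hand": 0.4, "travel": [0, 0, 0], "rotation": [0, 0.35, 0]},
    {"hand": 0.4, "travel": [0, 0, 0], "rotation": [0, 0.35, 0]},
    {"hand": 0.4, "travel": [0, 0, 0], "rotation": [0, 0.35, 0]},
    {"hand": 0.4, "travel": [0, 0, 0], "rotation": [0, 0.35, 0]},
    {"hand": 0.4, "travel": [0, 0, 0], "rotation": [0, 0.35, 0]},
    {"hand": 0.4, "travel": [0, 0, 0], "rotation": [0, 0.35, 0]},
    {"hand": 0.4, "travel": [0, 0, 0], "rotation": [0, 0.35, 0]},
    {"hand": 0.4, "travel": [0, 0, 0], "rotation": [0, 0.35, 0]},
    {"hand": 0.4, "travel": [0, 0, 0], "rotation": [0, 0.35, 0]},
    {"hand": 0.4, "travel": [0, 0, 0], "rotation": [0, 0.35, 0]},
    {"hand": 0.4, "travel": [0, 0, 0], "rotation": [0, 0.35, 0]},
    {"hand": 0.4, "travel": [0, 0, 0], "rotation": [0, 0.35, 0]},
    {"hand": 0.4, "travel": [0, 0, 0], "rotation": [0, 0.35, 0]},
    {"hand": 0.4, "travel": [0, 0, 0], "rotation": [0, 0.35, 0]},
    {"hand": 0.4, "travel": [0, 0, 0], "rotation": [0, 0.35, 0]},
  ],
)

```text
time: 4.65
eef_pos: [0.5995, -0.1208, 0.3228]
tcp_rot: [0.347, 0.616, -0.616, -0.347]
contact_force: [-0.6, -0.7, -1.0]
opening: 0.398
```

Run:
```python
from h import *
delta([.6,-.1155,.25])
```

```text
t 4.65 pos [ 0.5995 -0.1208  0.3228] q [-3.650e-01  1.040e-01  1.666e+00  1.000e-03  1.371e+00  2.231e+00] open 0.398
yaw of tool z -148.73 F [-0.63 -0.75 -1.  ] T [-0.039  0.022 -0.003]
travel units [ 0.0142  0.2427 -0.0104] tiltfix units [0.001  0.     0.0006]
[[-0.519, 0.0, -0.855], [0.855, 0.001, -0.519], [0.0, -1.0, -0.001]]
```

Request:
arm_command(
  steps=[
    {"hand": 0.4, "travel": [0.014, 0.1, -0.01], "rotation": [0, 0.35, 0]},
    {"hand": 0.4, "travel": [0, 0.12, 0], "rotation": [0, 0, 0]},
    {"hand": 0.4, "travel": [0, 0.12, 0], "rotation": [0, 0, 0]},
    {"hand": 0.4, "travel": [0, 0.06, 0], "rotation": [0, 0, 0]},
    {"hand": 0.4, "travel": [0, 0, 0], "rotation": [0, 0, 0]},
  ],
)

```text
time: 5.28
eef_pos: [0.6013, -0.1159, 0.2023]
tcp_rot: [0.405, 0.581, -0.58, -0.402]
contact_force: [-0.2, 0.5, 0.1]
opening: 0.401
```

Run:
```python
from h import *
delta([.6,-.1155,.122])
a,_=ctrl.read_camera("side");b,_=ctrl.read_camera("top")
a=a[188:268,322:402]; b=b[175:255,320:400]
f=lambda i:cv2.resize(i,None,fx=4.9,fy=4.9,interpolation=0)
cv2.imwrite("pics/c3.png",np.hstack([f(a),f(b)]))
```

```text
t 5.275 pos [ 0.6013 -0.1159  0.2023] q [-3.560e-01  1.960e-01  1.787e+00  1.000e-03  1.153e+00  2.428e+00] open 0.401
yaw of tool z -159.55 F [-0.23  0.52  0.07] T [ 0.031 -0.004  0.01 ]
travel units [0.0036 0.2675 0.0048] tiltfix units [ 0.0086  0.     -0.0059]
[[-0.349, 0.005, -0.937], [0.937, -0.001, -0.349], [-0.003, -1.0, -0.005]]
```

View pics/c3.png

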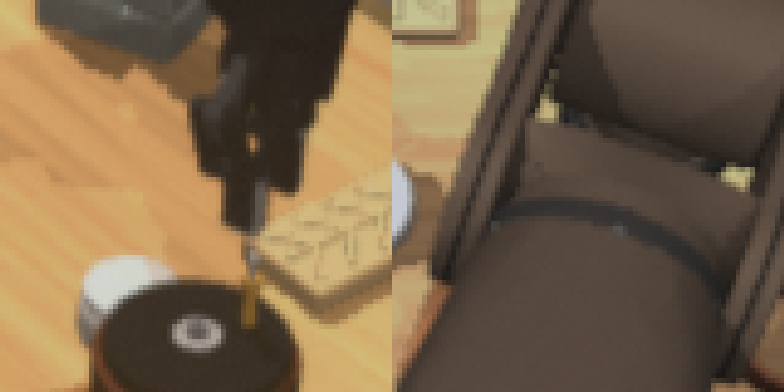

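Request:
arm_command(
  steps=[
    {"hand": 0.4, "travel": [0.004, 0.07, 0.005], "rotation": [0.009, 0, -0.006]},
    {"hand": 0.4, "travel": [0, 0.07, 0], "rotation": [0, 0, 0]},
    {"hand": 0.4, "travel": [0, 0.06, 0], "rotation": [0, 0, 0]},
    {"hand": 0.4, "travel": [0, 0.02, 0], "rotation": [0, 0, 0]},
    {"hand": 0.4, "travel": [0, 0, 0], "rotation": [0, 0, 0]},
  ],
)

```text
time: 6.0
eef_pos: [0.6031, -0.1167, 0.1388]
tcp_rot: [0.407, 0.582, -0.58, -0.4]
contact_force: [0.1, 0.6, 0.5]
opening: 0.399
```

Run:
```python
from h import *
delta([.6,-.1155,.135])
a,_=ctrl.read_camera("side")
delta([.6,-.1155,.135])
a=a[208:288,322:402]
f=lambda i:cv2.resize(i,None,fx=7,fy=7,interpolation=0)
cv2.imwrite("pics/c4.png",f(a))
```

```text
t 6.0 pos [ 0.6031 -0.1167  0.1388] q [-0.356  0.27   1.825 -0.     1.036  2.429] open 0.399
yaw of tool z -159.55 F [0.05 0.63 0.49] T [0.043 0.048 0.011]
travel units [0.0073 0.0124 0.0084] tiltfix units [ 0.0151  0.     -0.0136]
[[-0.349, 0.01, -0.937], [0.937, -0.004, -0.349], [-0.007, -1.0, -0.008]]
t 6.05 pos [ 0.6032 -0.1167  0.1391] q [-0.356  0.27   1.825 -0.     1.036  2.429] open 0.401
yaw of tool z -159.55 F [ 0.94 -0.27 -0.04] T [ 0.01   0.034 -0.061]
travel units [0.0075 0.0134 0.0087] tiltfix units [ 0.0157  0.     -0.014 ]
[[-0.349, 0.01, -0.937], [0.937, -0.004, -0.349], [-0.007, -1.0, -0.008]]
```

View pics/c4.png

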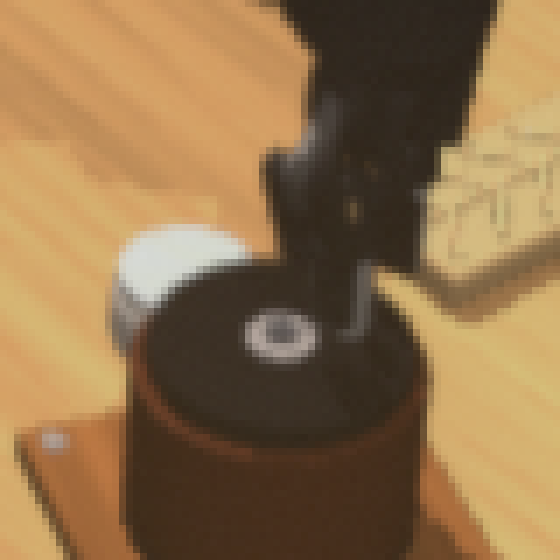

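The fingers straddle the valve (around px (372,245) in the side view) and don't touch the end face. I'll correct the small offset and close gently.

Request:
arm_command(
  steps=[
    {"hand": 0.4, "travel": [0.008, 0.013, 0.009], "rotation": [0.016, 0, -0.014]},
    {"hand": 0.4, "travel": [0, 0, 0], "rotation": [0, 0, 0]},
  ],
)

```text
time: 6.3
eef_pos: [0.6004, -0.1155, 0.1362]
tcp_rot: [0.404, 0.581, -0.581, -0.403]
contact_force: [0.6, 0.5, -1.0]
opening: 0.402
```

Run:
```python
from h import *
delta([.6,-.1155,.135])
```

```text
t 6.3 pos [ 0.6004 -0.1155  0.1362] q [-0.356  0.271  1.828 -0.     1.041  2.429] open 0.402
yaw of tool z -159.55 F [ 0.55  0.47 -1.02] T [ 0.035 -0.021 -0.043]
travel units [0.0005 0.004  0.0011] tiltfix units [ 0.0019  0.     -0.0019]
[[-0.349, 0.001, -0.937], [0.937, -0.001, -0.349], [-0.001, -1.0, -0.001]]
```

Request:
arm_command(
  steps=[
    {"hand": 0.2, "travel": [0, 0.002, 0], "rotation": [0, 0, 0]},
    {"hand": 0.1, "travel": [0, 0, 0], "rotation": [0, 0, 0]},
    {"hand": 0.0, "travel": [0, 0, 0], "rotation": [0, 0, 0]},
    {"hand": 0.0, "travel": [0, 0, 0], "rotation": [0, 0, 0]},
    {"hand": 0.0, "travel": [0, 0, 0], "rotation": [0, 0, 0]},
  ],
  grip_force=30,
)

```text
time: 6.92
eef_pos: [0.6017, -0.1152, 0.1365]
tcp_rot: [0.405, 0.582, -0.58, -0.402]
contact_force: [1.9, 1.6, -0.2]
opening: 0.105
```

Run:
```python
from h import *
delta([.6,-.1155,.135])
```

```text
t 6.925 pos [ 0.6017 -0.1152  0.1365] q [-3.550e-01  2.720e-01  1.827e+00  1.000e-03  1.038e+00  2.429e+00] open 0.105
yaw of tool z -159.55 F [ 1.91  1.56 -0.21] T [ 0.072 -0.214  0.045]
travel units [0.001  0.005  0.0056] tiltfix units [ 0.0091  0.     -0.0047]
[[-0.349, 0.005, -0.937], [0.937, -0.001, -0.349], [-0.002, -1.0, -0.005]]
```

Request:
arm_command(
  steps=[
    {"hand": 0.0, "travel": [0, 0, 0], "rotation": [0, 0, 0]},
    {"hand": 0.0, "travel": [0, 0, 0], "rotation": [0, 0, 0]},
  ],
)

```text
time: 7.18
eef_pos: [0.6017, -0.1152, 0.1365]
tcp_rot: [0.405, 0.582, -0.58, -0.402]
contact_force: [1.2, 0.2, -0.9]
opening: 0.102
```

Run:
```python
from h import *
delta([.6,-.1155,.135])
```

```text
t 7.175 pos [ 0.6017 -0.1152  0.1365] q [-3.550e-01  2.720e-01  1.827e+00  2.000e-03  1.038e+00  2.429e+00] open 0.102
yaw of tool z -159.56 F [ 1.21  0.18 -0.93] T [ 0.07  -0.19  -0.037]
travel units [0.0011 0.0051 0.0056] tiltfix units [ 0.0093  0.     -0.0046]
[[-0.349, 0.005, -0.937], [0.937, -0.001, -0.349], [-0.002, -1.0, -0.005]]
```

Request:
arm_command(
  steps=[
    {"hand": 0.0, "travel": [0, -0.001, 0], "rotation": [0, -0.3, 0]},
    {"hand": 0.0, "travel": [0, -0.001, 0], "rotation": [0, -0.3, 0]},
    {"hand": 0.0, "travel": [0, -0.001, 0], "rotation": [0, -0.3, 0]},
    {"hand": 0.0, "travel": [0, -0.001, 0], "rotation": [0, -0.3, 0]},
  ],
)

```text
time: 7.68
eef_pos: [0.6024, -0.1148, 0.1374]
tcp_rot: [0.201, 0.68, -0.678, -0.195]
contact_force: [2.3, 1.1, -0.9]
opening: 0.105
```

Run:
```python
from h import *
delta([.6,-.1155,.135])
a,_=ctrl.read_camera("side")
delta([.6,-.1155,.135])
a=a[208:288,322:402]
f=lambda i:cv2.resize(i,None,fx=7,fy=7,interpolation=0)
cv2.imwrite("pics/c5.png",f(a))
```

```text
t 7.675 pos [ 0.6024 -0.1148  0.1374] q [-0.355  0.271  1.827  0.004  1.037  1.781] open 0.105
yaw of tool z -122.51 F [ 2.32  1.09 -0.89] T [ 0.137 -0.362 -0.068]
travel units [0.0053 0.008  0.0064] tiltfix units [ 0.0095  0.     -0.012 ]
[[-0.843, 0.008, -0.537], [0.537, 0.001, -0.843], [-0.006, -1.0, -0.005]]
t 7.725 pos [ 0.6023 -0.1147  0.1374] q [-0.355  0.271  1.827  0.004  1.037  1.778] open 0.103
yaw of tool z -122.31 F [ 1.6   0.77 -1.  ] T [ 0.131 -0.332  0.001]
travel units [0.0052 0.008  0.0065] tiltfix units [ 0.0094  0.     -0.0119]
[[-0.845, 0.008, -0.534], [0.534, 0.001, -0.845], [-0.006, -1.0, -0.005]]
```

View pics/c5.png

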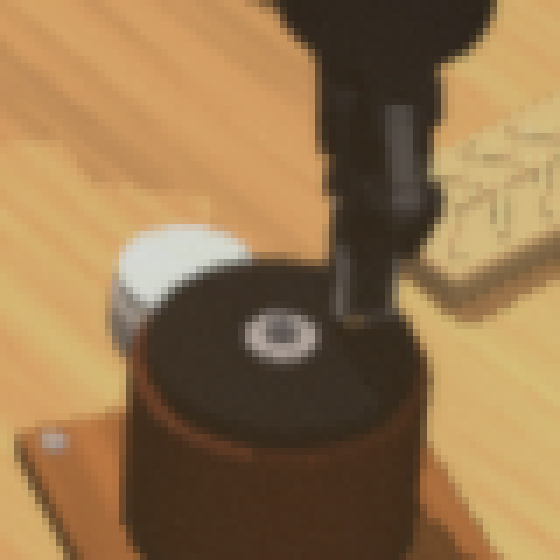

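Request:
arm_command(
  steps=[
    {"hand": 0.0, "travel": [0, -0.0007, 0], "rotation": [0.009, -0.3, -0.012]},
    {"hand": 0.0, "travel": [0, -0.0007, 0], "rotation": [0, -0.3, 0]},
    {"hand": 0.0, "travel": [0, -0.0007, 0], "rotation": [0, -0.3, 0]},
    {"hand": 0.0, "travel": [0, -0.0007, 0], "rotation": [0, -0.3, 0]},
    {"hand": 0.0, "travel": [0, -0.0007, 0], "rotation": [0, -0.3, 0]},
    {"hand": 0.0, "travel": [0, -0.0007, 0], "rotation": [0, -0.3, 0]},
    {"hand": 0.0, "travel": [0, -0.0007, 0], "rotation": [0, -0.3, 0]},
    {"hand": 0.0, "travel": [0, -0.0007, 0], "rotation": [0, -0.3, 0]},
  ],
)

```text
time: 8.72
eef_pos: [0.6025, -0.1131, 0.1389]
tcp_rot: [-0.246, 0.664, -0.662, 0.247]
contact_force: [1.5, 1.3, -0.2]
opening: 0.107
```

Run:
```python
from h import *
delta([.6,-.1155,.135])
T=[];F=[]
for _ in range(3):
    s=ctrl.get_state();T.append(s["wrist_torque"]);F.append(s["contact_force"])
print(np.mean(T,0),np.mean(F,0),np.std(T,0))
```

```text
t 8.725 pos [ 0.6025 -0.1131  0.1389] q [-0.352  0.272  1.822  0.004  1.048  0.504] open 0.107
yaw of tool z -49.18 F [ 1.51  1.31 -0.24] T [ 0.176 -0.2   -0.069]
travel units [0.0115 0.013  0.0006] tiltfix units [ 0.004   0.     -0.0052]
[[-0.757, 0.001, 0.654], [-0.654, 0.003, -0.757], [-0.003, -1.0, -0.002]]
[ 0.17589622 -0.19961473 -0.06875355] [ 1.51152022  1.30588052 -0.23834051] [2.77555756e-17 0.00000000e+00 0.00000000e+00]
```

Request:
arm_command(
  steps=[
    {"hand": 0.0, "travel": [0.003, -0.0007, 0], "rotation": [0.004, -0.3, -0.005]},
    {"hand": 0.0, "travel": [0.002, -0.0007, 0], "rotation": [0, -0.3, 0]},
    {"hand": 0.0, "travel": [0, -0.0007, 0], "rotation": [0, -0.3, 0]},
    {"hand": 0.0, "travel": [0, -0.0007, 0], "rotation": [0, -0.3, 0]},
    {"hand": 0.0, "travel": [0, -0.0007, 0], "rotation": [0, -0.3, 0]},
    {"hand": 0.0, "travel": [0, -0.0007, 0], "rotation": [0, -0.3, 0]},
    {"hand": 0.0, "travel": [0, -0.0007, 0], "rotation": [0, -0.3, 0]},
    {"hand": 0.0, "travel": [0, -0.0007, 0], "rotation": [0, -0.3, 0]},
    {"hand": 0.0, "travel": [0, -0.0007, 0], "rotation": [0, -0.3, 0]},
    {"hand": 0.0, "travel": [0, -0.0007, 0], "rotation": [0, -0.3, 0]},
    {"hand": 0.0, "travel": [0, -0.0007, 0], "rotation": [0, -0.3, 0]},
  ],
)

```text
time: 10.1
eef_pos: [0.6003, -0.1129, 0.1411]
tcp_rot: [-0.666, 0.235, -0.232, 0.669]
contact_force: [1.4, -0.2, -0.9]
opening: 0.107
```

Run:
```python
from h import *
delta([.6,-.1155,.135])
```

```text
t 10.1 pos [ 0.6003 -0.1129  0.1411] q [-0.353  0.266  1.825  0.003  1.054 -1.253] open 0.107
yaw of tool z 51.45 F [ 1.41 -0.19 -0.87] T [ 0.057 -0.21  -0.092]
travel units [ 0.0047  0.0203 -0.0074] tiltfix units [-0.0034  0.     -0.0078]
[[0.782, -0.002, 0.623], [-0.623, 0.004, 0.782], [-0.004, -1.0, 0.002]]
```

Request:
arm_command(
  steps=[
    {"hand": 0.0, "travel": [0, -0.0005, 0], "rotation": [-0.003, -0.2, -0.008]},
    {"hand": 0.0, "travel": [0, -0.0005, 0], "rotation": [0, -0.2, 0]},
    {"hand": 0.0, "travel": [0, -0.0005, 0], "rotation": [0, -0.2, 0]},
  ],
)

```text
time: 10.48
eef_pos: [0.6, -0.1133, 0.1415]
tcp_rot: [-0.696, 0.125, -0.125, 0.696]
contact_force: [1.2, 0.2, -0.4]
opening: 0.101
```

Run:
```python
from h import *
delta([.6,-.1155,.135])
```

```text
t 10.475 pos [ 0.6    -0.1133  0.1415] q [-0.353  0.264  1.827  0.     1.051 -1.567] open 0.101
yaw of tool z 69.6 F [ 1.21  0.22 -0.43] T [ 0.075 -0.251 -0.119]
travel units [ 0.0025  0.0218 -0.007 ] tiltfix units [-0.0001  0.     -0.    ]
[[0.937, -0.0, 0.349], [-0.349, 0.0, 0.937], [-0.0, -1.0, 0.0]]
```

Request:
arm_command(
  steps=[
    {"hand": 0.0, "travel": [0, -0.0005, 0], "rotation": [0, -0.2, 0]},
  ],
)

```text
time: 10.6
eef_pos: [0.6, -0.1134, 0.1416]
tcp_rot: [0.702, -0.088, 0.088, -0.702]
contact_force: [2.0, 0.9, -0.2]
opening: 0.105
```

Run:
```python
from h import *
delta([.6,-.1155,.135])
```

```text
t 10.6 pos [ 0.6    -0.1134  0.1416] q [-0.353  0.264  1.827 -0.     1.051 -1.673] open 0.105
yaw of tool z 75.65 F [ 2.01  0.91 -0.17] T [ 0.141 -0.224 -0.061]
travel units [ 0.0019  0.0221 -0.0068] tiltfix units [ 0.0002  0.     -0.0001]
[[0.969, -0.0, 0.248], [-0.248, -0.0, 0.969], [-0.0, -1.0, -0.0]]
```

Request:
arm_command(
  steps=[
    {"hand": 0.0, "travel": [0, -0.0005, 0], "rotation": [0, -0.2, 0]},
  ],
)

```text
time: 10.72
eef_pos: [0.6, -0.1136, 0.1418]
tcp_rot: [0.705, -0.051, 0.051, -0.705]
contact_force: [2.2, 0.3, -1.6]
opening: 0.109
```

Run:
```python
from h import *
delta([.6,-.1155,.135])
```

```text
t 10.725 pos [ 0.6    -0.1136  0.1418] q [-0.353  0.263  1.827 -0.     1.052 -1.778] open 0.109
yaw of tool z 81.67 F [ 2.23  0.26 -1.57] T [ 0.047 -0.2   -0.179]
travel units [ 0.0011  0.0227 -0.0063] tiltfix units [0.0003 0.     0.0002]
[[0.989, 0.0, 0.145], [-0.145, -0.0, 0.989], [0.0, -1.0, -0.0]]
```

Request:
arm_command(
  steps=[
    {"hand": 0.0, "travel": [0, -0.0005, 0], "rotation": [0, -0.2, 0]},
  ],
)

```text
time: 10.85
eef_pos: [0.5996, -0.1141, 0.1416]
tcp_rot: [0.707, -0.014, 0.014, -0.707]
contact_force: [0.1, -2.7, -2.4]
opening: 0.104
```

Run:
```python
from h import *
delta([.6,-.1155,.135])
```

```text
t 10.85 pos [ 0.5996 -0.1141  0.1416] q [-0.353  0.263  1.827 -0.002  1.052 -1.884] open 0.104
yaw of tool z 87.74 F [ 0.09 -2.68 -2.4 ] T [-0.423 -0.039 -0.011]
travel units [ 0.0016  0.022  -0.0047] tiltfix units [ 0.0025  0.     -0.0016]
[[0.999, -0.001, 0.039], [-0.039, -0.001, 0.999], [-0.001, -1.0, -0.001]]
```

Request:
arm_command(
  steps=[
    {"hand": 0.0, "travel": [0, 0, 0], "rotation": [0, -0.2, 0]},
  ],
)

```text
time: 10.98
eef_pos: [0.5994, -0.1145, 0.1413]
tcp_rot: [0.707, 0.023, -0.024, -0.706]
contact_force: [1.1, 0.3, -1.7]
opening: 0.105
```

Run:
```python
from h import *
delta([.6,-.1155,.135])
```

```text
t 10.975 pos [ 0.5994 -0.1145  0.1413] q [-0.354  0.264  1.827 -0.003  1.051 -1.989] open 0.105
yaw of tool z 93.78 F [ 1.12  0.25 -1.7 ] T [-0.146 -0.267 -0.166]
travel units [ 0.0019  0.0209 -0.0036] tiltfix units [ 0.0037  0.     -0.0027]
[[0.998, -0.001, -0.066], [0.066, -0.002, 0.998], [-0.001, -1.0, -0.002]]
```

Request:
arm_command(
  steps=[
    {"hand": 0.0, "travel": [0, 0, 0], "rotation": [0, -0.2, 0]},
  ],
)

```text
time: 11.1
eef_pos: [0.5982, -0.114, 0.1409]
tcp_rot: [-0.704, -0.059, 0.062, 0.705]
contact_force: [-1.8, 1.3, 0.4]
opening: 0.111
```

Run:
```python
from h import *
delta([.6,-.1155,.135])
```

```text
t 11.1 pos [ 0.5982 -0.114   0.1409] q [-3.540e-01  2.640e-01  1.828e+00 -2.000e-03  1.055e+00 -2.095e+00] open 0.111
yaw of tool z 99.84 F [-1.77  1.28  0.38] T [ 0.455  0.298 -0.016]
travel units [ 0.0051  0.0195 -0.0061] tiltfix units [-0.0013  0.     -0.0098]
[[0.985, -0.005, -0.171], [0.171, -0.0, 0.985], [-0.005, -1.0, 0.001]]
```

The torque jumped to about 0.17 N m and the pads began to slip. I read that as the stop, after about 245° of turn. I'll release, lift and check.

Request:
arm_command(
  steps=[
    {"hand": 0.4, "travel": [0, 0, 0], "rotation": [0, 0, 0]},
    {"hand": 0.4, "travel": [0, 0, 0], "rotation": [0, 0, 0]},
    {"hand": 0.4, "travel": [0, 0, 0], "rotation": [0, 0, 0]},
    {"hand": 0.4, "travel": [0, -0.1, 0], "rotation": [0, 0, 0]},
    {"hand": 0.4, "travel": [0, -0.15, 0], "rotation": [0, 0, 0]},
    {"hand": 0.0, "travel": [0, -0.02, 0], "rotation": [0, 0, 0]},
    {"hand": 0.0, "travel": [0, 0, 0], "rotation": [0, 0, 0]},
    {"hand": 0.0, "travel": [0, 0, 0], "rotation": [0, 0, 0]},
    {"hand": 0.0, "travel": [0, 0, 0], "rotation": [0, 0, 0]},
  ],
)

```text
time: 12.22
eef_pos: [0.5963, -0.1141, 0.2197]
tcp_rot: [-0.704, -0.052, 0.062, 0.706]
contact_force: [-0.8, 0.4, -0.2]
opening: 0.004
```

Run:
```python
from h import *
a,d=ctrl.read_camera("side")
delta([.6005,-.1153,.19])
o=cv2.imread("pics/side0.png")
f=lambda i:cv2.resize(i,None,fx=9.5,fy=9.5,interpolation=0)
cv2.imwrite("pics/c6.png",np.hstack([f(x[215:275,355:395]) for x in (o,a)]))
```

```text
t 12.275 pos [ 0.5962 -0.1141  0.2196] q [-0.355  0.177  1.775 -0.004  1.202 -2.085] open 0.004
yaw of tool z 99.21 F [ 0.61 -0.11 -0.42] T [ 0.033 -0.031  0.033]
travel units [ 0.0148  0.0985 -0.0066] tiltfix units [-0.006   0.     -0.0261]
[[0.987, -0.014, -0.16], [0.16, 0.001, 0.987], [-0.014, -1.0, 0.003]]
```

View pics/c6.png

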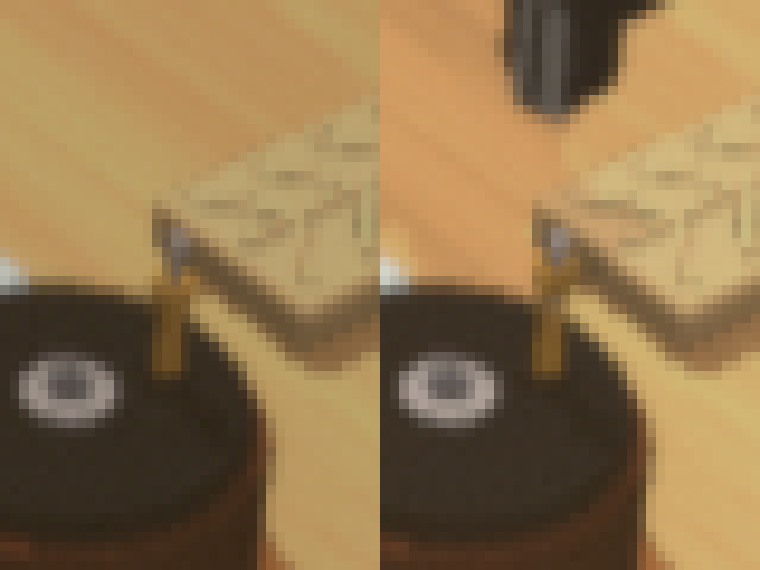

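The nut sits about 2 px (about 5–6 mm) higher than before, at side px (372,243–245), with the tip still above it at (373,240). That matches fully up. Next I centre the shut fingertips over the tip.

Run:
```python
from h import *
delta([.601,-.1147,.185])
```

```text
t 12.275 pos [ 0.5962 -0.1141  0.2196] q [-0.355  0.177  1.775 -0.004  1.202 -2.085] open 0.004
yaw of tool z 99.21 F [ 0.61 -0.11 -0.42] T [ 0.033 -0.031  0.033]
travel units [ 0.017   0.1151 -0.005 ] tiltfix units [-0.006   0.     -0.0261]
[[0.987, -0.014, -0.16], [0.16, 0.001, 0.987], [-0.014, -1.0, 0.003]]
```

Request:
arm_command(
  steps=[
    {"hand": 0.0, "travel": [0.015, 0, -0.005], "rotation": [-0.006, 0, -0.026]},
    {"hand": 0.0, "travel": [0, 0.05, 0], "rotation": [0, 0, 0]},
    {"hand": 0.0, "travel": [0, 0.04, 0], "rotation": [0, 0, 0]},
    {"hand": 0.0, "travel": [0, 0, 0], "rotation": [0, 0, 0]},
  ],
)

```text
time: 12.78
eef_pos: [0.6001, -0.1145, 0.1881]
tcp_rot: [-0.704, -0.056, 0.058, 0.705]
contact_force: [-0.4, -0.7, -0.6]
opening: -0.001
```

Run:
```python
from h import *
delta([.601,-.1147,.178])
```

```text
t 12.775 pos [ 0.6001 -0.1145  0.1881] q [-0.354  0.212  1.796  0.     1.137 -2.086] open -0.001
yaw of tool z 99.2 F [-0.39 -0.65 -0.61] T [ 0.044  0.029 -0.011]
travel units [ 0.0029  0.0335 -0.0013] tiltfix units [-0.0037  0.     -0.0055]
[[0.987, -0.003, -0.16], [0.16, 0.001, 0.987], [-0.003, -1.0, 0.002]]
```

Request:
arm_command(
  steps=[
    {"hand": 0.0, "travel": [0.003, 0.02, -0.001], "rotation": [-0.004, 0, -0.006]},
    {"hand": 0.0, "travel": [0, 0.01, 0], "rotation": [0, 0, 0]},
    {"hand": 0.0, "travel": [0, 0, 0], "rotation": [0, 0, 0]},
  ],
)

```text
time: 13.15
eef_pos: [0.6012, -0.1147, 0.1785]
tcp_rot: [0.705, 0.057, -0.056, -0.705]
contact_force: [-0.1, -0.3, 0.1]
opening: -0.002
```

Run:
```python
from h import *
a,d=ctrl.read_camera("side")
delta([.601,-.1147,.175])
f=lambda i:cv2.resize(i,None,fx=9.5,fy=9.5,interpolation=0)
cv2.imwrite("pics/c7.png",f(a[215:275,345:405]))
```

```text
t 13.2 pos [ 0.6013 -0.1147  0.1786] q [-0.354  0.223  1.801  0.     1.116 -2.086] open -0.003
yaw of tool z 99.21 F [-0.25  0.34  0.95] T [-0.045  0.005 -0.024]
travel units [-0.0011  0.0121  0.0001] tiltfix units [0.0009 0.     0.0018]
[[0.987, 0.001, -0.16], [0.16, -0.0, 0.987], [0.001, -1.0, -0.0]]
```

View pics/c7.png

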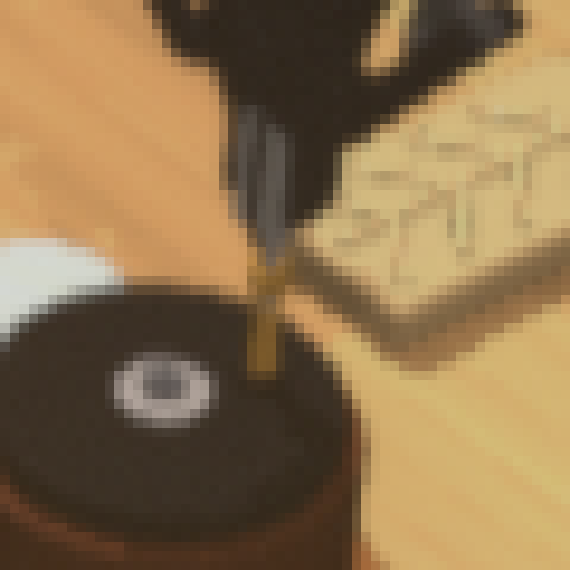

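The shut fingertips are directly above the tip (px (373,240)), so I descend in small steps.

Request:
arm_command(
  steps=[
    {"hand": 0.0, "travel": [0, 0.008, 0], "rotation": [0, 0, 0]},
    {"hand": 0.0, "travel": [0, 0.004, 0], "rotation": [0, 0, 0]},
  ],
)

```text
time: 13.45
eef_pos: [0.6017, -0.1148, 0.1757]
tcp_rot: [0.705, 0.058, -0.056, -0.704]
contact_force: [0.1, -0.2, 0.1]
opening: 0.0
```

Request:
arm_command(
  steps=[
    {"hand": 0.0, "travel": [0, 0.005, 0], "rotation": [0, 0, 0]},
  ],
)

```text
time: 13.58
eef_pos: [0.6018, -0.1149, 0.1742]
tcp_rot: [0.705, 0.058, -0.056, -0.704]
contact_force: [-0.1, 0.0, -0.3]
opening: -0.0
```

Request:
arm_command(
  steps=[
    {"hand": 0.0, "travel": [0, 0.005, 0], "rotation": [0, 0, 0]},
  ],
)

```text
time: 13.7
eef_pos: [0.6018, -0.1149, 0.1727]
tcp_rot: [0.705, 0.058, -0.056, -0.704]
contact_force: [-1.0, 0.3, 0.4]
opening: -0.003
```

Request:
arm_command(
  steps=[
    {"hand": 0.0, "travel": [-0.002, 0.003, 0], "rotation": [0.001, 0, 0.002]},
  ],
)

```text
time: 13.82
eef_pos: [0.6014, -0.1149, 0.1718]
tcp_rot: [0.705, 0.057, -0.056, -0.705]
contact_force: [0.5, -0.4, 3.5]
opening: -0.001
```

Request:
arm_command(
  steps=[
    {"hand": 0.0, "travel": [0, 0.003, 0], "rotation": [0, 0, 0]},
  ],
)

```text
time: 13.95
eef_pos: [0.6015, -0.115, 0.1716]
tcp_rot: [0.705, 0.058, -0.056, -0.705]
contact_force: [-1.6, 0.7, 2.7]
opening: 0.005
```

Request:
arm_command(
  steps=[
    {"hand": 0.0, "travel": [0, 0.003, 0], "rotation": [0, 0, 0]},
  ],
)

```text
time: 14.08
eef_pos: [0.6016, -0.115, 0.1712]
tcp_rot: [0.705, 0.058, -0.056, -0.704]
contact_force: [-1.2, -0.2, 4.0]
opening: -0.001
```

Request:
arm_command(
  steps=[
    {"hand": 0.0, "travel": [-0.002, 0.004, 0], "rotation": [0.001, 0, 0.002]},
  ],
)

```text
time: 14.2
eef_pos: [0.6014, -0.115, 0.1707]
tcp_rot: [0.705, 0.058, -0.056, -0.705]
contact_force: [-0.3, 1.0, 4.1]
opening: 0.002
```

Request:
arm_command(
  steps=[
    {"hand": 0.0, "travel": [0, 0.004, 0], "rotation": [0, 0, 0]},
  ],
)

```text
time: 14.32
eef_pos: [0.6016, -0.1151, 0.17]
tcp_rot: [0.705, 0.058, -0.056, -0.705]
contact_force: [-1.1, 0.5, 5.0]
opening: 0.001
```

Request:
arm_command(
  steps=[
    {"hand": 0.0, "travel": [0, 0.004, 0], "rotation": [0, 0, 0]},
  ],
)

```text
time: 14.45
eef_pos: [0.6016, -0.1151, 0.1693]
tcp_rot: [0.705, 0.058, -0.056, -0.704]
contact_force: [-1.5, 0.4, 6.2]
opening: 0.001
```

Request:
arm_command(
  steps=[
    {"hand": 0.0, "travel": [0, 0.004, 0], "rotation": [0, 0, 0]},
  ],
)

```text
time: 14.58
eef_pos: [0.6017, -0.115, 0.1686]
tcp_rot: [0.705, 0.058, -0.056, -0.704]
contact_force: [-2.3, 1.3, 5.6]
opening: 0.001
```

Request:
arm_command(
  steps=[
    {"hand": 0.0, "travel": [-0.002, 0.004, 0], "rotation": [0.001, 0, 0.002]},
  ],
)

```text
time: 14.7
eef_pos: [0.6015, -0.1151, 0.1683]
tcp_rot: [0.705, 0.058, -0.056, -0.705]
contact_force: [-1.8, 1.3, 7.4]
opening: 0.0
```

Request:
arm_command(
  steps=[
    {"hand": 0.0, "travel": [0, 0.004, 0], "rotation": [0, 0, 0]},
  ],
)

```text
time: 14.82
eef_pos: [0.6017, -0.1151, 0.168]
tcp_rot: [0.705, 0.058, -0.056, -0.705]
contact_force: [-3.5, 2.3, 7.8]
opening: -0.0
```

Request:
arm_command(
  steps=[
    {"hand": 0.0, "travel": [0, 0.003, 0], "rotation": [0, 0, 0]},
  ],
)

```text
time: 14.95
eef_pos: [0.6017, -0.1151, 0.168]
tcp_rot: [0.705, 0.058, -0.056, -0.705]
contact_force: [-2.8, 0.2, 7.7]
opening: 0.001
```

Request:
arm_command(
  steps=[
    {"hand": 0.0, "travel": [0, 0.005, 0], "rotation": [0, 0, 0]},
  ],
)

```text
time: 15.08
eef_pos: [0.6018, -0.1151, 0.1676]
tcp_rot: [0.705, 0.058, -0.056, -0.705]
contact_force: [-3.3, 1.1, 9.4]
opening: -0.004
```

Request:
arm_command(
  steps=[
    {"hand": 0.0, "travel": [0, 0.005, 0], "rotation": [0, 0, 0]},
  ],
)

```text
time: 15.2
eef_pos: [0.6019, -0.1151, 0.1676]
tcp_rot: [0.705, 0.058, -0.056, -0.705]
contact_force: [-4.4, 1.8, 10.1]
opening: -0.001
```

Request:
arm_command(
  steps=[
    {"hand": 0.0, "travel": [0, 0.005, 0], "rotation": [0, 0, 0]},
  ],
)

```text
time: 15.32
eef_pos: [0.6019, -0.1151, 0.1676]
tcp_rot: [0.705, 0.058, -0.056, -0.705]
contact_force: [-3.2, 2.2, 9.3]
opening: 0.001
```

Hard stop reached: z stays at 0.1676 with about 9.7 N. Holding for roughly 1.4 s.

Request:
arm_command(
  steps=[
    {"hand": 0.0, "travel": [-0.001, 0.005, 0], "rotation": [0, 0, 0]},
    {"hand": 0.0, "travel": [-0.001, 0.005, 0], "rotation": [0, 0, 0]},
    {"hand": 0.0, "travel": [0, 0.005, 0], "rotation": [0, 0, 0]},
    {"hand": 0.0, "travel": [0, 0.005, 0], "rotation": [0, 0, 0]},
    {"hand": 0.0, "travel": [0, 0.005, 0], "rotation": [0, 0, 0]},
  ],
)

```text
time: 15.95
eef_pos: [0.6019, -0.1151, 0.1676]
tcp_rot: [0.705, 0.058, -0.057, -0.704]
contact_force: [-4.2, 1.4, 8.9]
opening: 0.001
```

Request:
arm_command(
  steps=[
    {"hand": 0.0, "travel": [-0.001, 0.005, 0], "rotation": [0, 0, 0]},
    {"hand": 0.0, "travel": [0, 0.005, 0], "rotation": [0, 0, 0]},
    {"hand": 0.0, "travel": [0, 0.005, 0], "rotation": [0, 0, 0]},
    {"hand": 0.0, "travel": [0, 0.005, 0], "rotation": [0, 0, 0]},
    {"hand": 0.0, "travel": [0, 0.005, 0], "rotation": [0, 0, 0]},
    {"hand": 0.0, "travel": [0, 0.005, 0], "rotation": [0, 0, 0]},
  ],
)

```text
time: 16.7
eef_pos: [0.6019, -0.1151, 0.1676]
tcp_rot: [0.705, 0.058, -0.058, -0.704]
contact_force: [-3.3, 1.4, 9.3]
opening: -0.002
```

Run:
```python
from h import *
a,d=ctrl.read_camera("side")
delta([.601,-.1147,.175])
cv2.imwrite("p_held.png",a)
```

```text
t 16.75 pos [ 0.6019 -0.1151  0.1677] q [-3.540e-01  2.370e-01  1.807e+00 -1.000e-03  1.097e+00 -2.088e+00] open 0.001
yaw of tool z 99.38 F [-3.87  2.21  9.09] T [ 0.31   0.724 -0.043]
travel units [-0.0028 -0.0245  0.0018] tiltfix units [0.0026 0.     0.0002]
[[0.987, 0.0, -0.163], [0.163, -0.001, 0.987], [0.0, -1.0, -0.001]]
```

Request:
arm_command(
  steps=[
    {"hand": 0.0, "travel": [0, -0.008, 0], "rotation": [0, 0, 0]},
    {"hand": 0.0, "travel": [0, -0.01, 0], "rotation": [0, 0, 0]},
    {"hand": 0.0, "travel": [0, -0.02, 0], "rotation": [0, 0, 0]},
    {"hand": 0.0, "travel": [0, -0.1, 0], "rotation": [0, 0, 0]},
    {"hand": 0.0, "travel": [0, -0.15, 0], "rotation": [0, 0, 0]},
    {"hand": 0.0, "travel": [0, -0.15, 0], "rotation": [0, 0, 0]},
    {"hand": 0.0, "travel": [0, 0, 0], "rotation": [0, 0, 0]},
    {"hand": 0.0, "travel": [0, 0, 0], "rotation": [0, 0, 0]},
  ],
)

```text
time: 17.75
eef_pos: [0.6003, -0.1151, 0.2971]
tcp_rot: [-0.705, -0.055, 0.06, 0.705]
contact_force: [-0.2, 0.4, -0.0]
opening: 0.003
```

Run:
```python
from h import *
a,d=ctrl.read_camera("side")
delta([.601,-.1147,.175])
o=cv2.imread("pics/side0.png");h=cv2.imread("p_held.png")
f=lambda i:cv2.resize(i,None,fx=6.6,fy=6.6,interpolation=0)
cv2.imwrite("pics/c8.png",np.hstack([f(x[215:275,355:395]) for x in (o,h,a)]))
cv2.imwrite("pics/side9.png",a)
```

```text
t 17.8 pos [ 0.6005 -0.1152  0.2975] q [-3.540e-01  1.220e-01  1.693e+00 -2.000e-03  1.333e+00 -2.088e+00] open 0.001
yaw of tool z 99.36 F [ 0.98 -0.68 -0.62] T [0.066 0.024 0.007]
travel units [0.0045 0.4084 0.0009] tiltfix units [-0.0016  0.     -0.0121]
[[0.987, -0.006, -0.163], [0.163, -0.0, 0.987], [-0.006, -1.0, 0.001]]
```

View pics/c8.png

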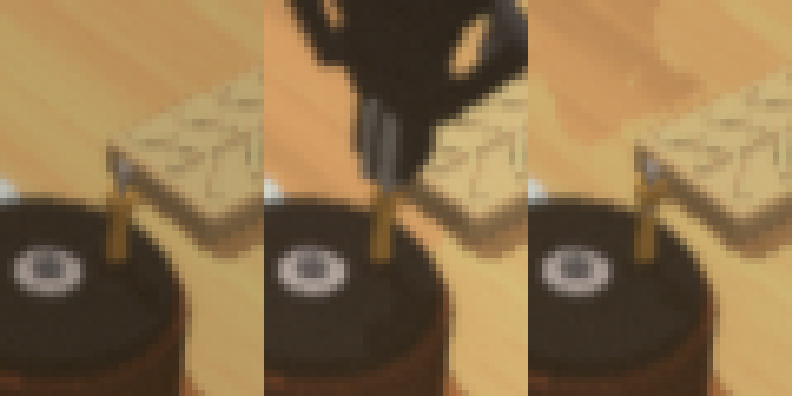

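View pics/side9.png

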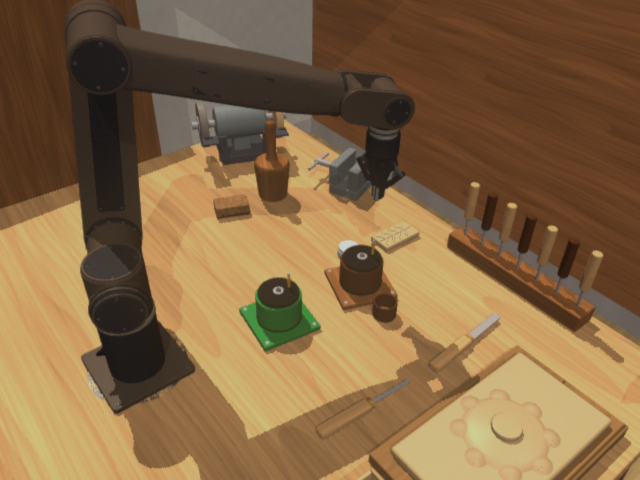

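The tip is back up at side px (373,240) and the nut is still raised, at about (372,244). The arm is clear and nothing else on the bench has moved. Handing in.

```bash
python3 -c "
from plant import ctrl
print(ctrl.sign_off())"
```

```text
the job is handed in; nothing more can be done
None
```

I let the air out of the red-brown drum and handed the job in at 17.8 s; no verdict was reported.

- **Lock nut:** I turned it counter-clockwise in one sweep. After about 241–247° the torque about the valve axis rose from about 0.06 to about 0.17 N m and the pads began to slip, which I took as the upper stop. In the side picture the nut sits about 2 px (5–6 mm) higher than at the start. At this resolution that is only a coarse check.
- **Valve tip:** I pressed it with the shut fingertips. It moved about 4 mm, from 0.1718 to 0.1676 m in TCP height, and stopped there. I held it down for about 1.6 s at 9–10 N downward (about 4 N sideways; largest reading 10.1 N, limit 18 N).
- **After release:** The last picture shows the tip back up and the nut still raised. The arm is about 0.13 m above where it pressed, and the other things on the bench look unmoved.

**Disagreement:** With the nut gripped, the reported opening was about 0.105 (9 mm), while the nut is 11 mm across. The turning torque and the raised nut show that it was the nut being turned.

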